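# Aim the sighting arm at the brass rod and trigger it

## Robot

A 7-joint arm with a two-finger parallel gripper is mounted at the origin on a cart in front of the work surface, level with it; the furniture and walls round the work are solid. World frame = base frame: x ahead of the robot, y to its left, z up, the work surface at z = 0. Lengths are in m, angles in rad, forces in N, time in s.
With the tool pointing down it reaches from about 0.425 to 0.875 m from the base axis. Payload 4.7 kg.
Tool frame: the origin (TCP) lies at the very end of the fingers, on their centre line; the grasp point (between the pads) lies 19 mm behind it; x points along the fingers, z is the direction in which the jaws open and shut, and the axes are right-handed (so a half turn about x gives the same grasp; the last joint's range is limited). The gripper opens to 87 mm and grips with 3 to 60 N. Pads are 19 mm wide; open, the fingers measure 117 mm over their backs; the gripper's body (75 mm by 190 mm) begins 51 mm behind the grasp point.
Start: joints at [1.357, 0.321, -0.07, 1.45, 0.023, 1.371, -0.057], TCP at [0.147, -0.633, 0.223] pointing down, gripper open.
Joint ranges: [-2.86, 2.86], [-0.3, 2.09], [-1.38, 1.24], [0.06, 2.45], [-1.56, 4.7], [0.09, 2.05], [-2.69, 2.69]. Speed limits (rad/s): [2.57, 2.57, 3.14, 3.14, 3.14, 3.14, 3.14].

## Interface

Orientations are given as a rotation vector (axis times angle).
In Python, from bench import telemetry, viewer, workorder gives the robot as it stands.
- The arm moves only by the shell command python3 -m creep 'ROWS' [FORCE]. ROWS is JSON, a list of rows, each an object of numbers: "fingers": the opening, from 0 (shut) to 1 (fully open); "x", "y", "z": the shift along the tool's x, y, z in units of 40 mm (1.0 is 40 mm); "twist": the turn about the tool's x in units of 5 degrees (1.0 is 5 degrees). In form: [{"fingers": .., "x": .., "y": .., "z": .., "twist": ..}, ...]. A call has 1 to 20 rows; each row is the pose to reach, as a shift and turn from the pose commanded when the call began, along the tool's axes at that moment; what a row does not reach only later rows make up. A row lasts 1/12 s, in which the tool goes at most 41.7 mm and 7.16 degrees, less where a joint would pass 70% of its speed; a pose out of reach is approached as far as the arm can. A call with a gripper value outside its range is refused whole. The fingers move at their own pace and stop on an object; FORCE is the grip in N (left out, the last holds). Time passes only in rows, so rows that repeat a pose let the fingers close. It gives the time, the measured TCP pose, the force and the opening at its end, in the units of the state.
- telemetry.get_state(): the state, without advancing time (a new reading comes with each control period).
- viewer.get_image(name): name is "scene" or "top" or "wrist"; returns a dict with "pixels" (420x560x3 uint8, red, green, blue), "z_map" (420x560 float32, m along the optical axis (not along the pixel's ray), 0 where there is no reading), "K" (3x3 intrinsics, pixels), "dist_coeffs" ([k1, k2, p1, p2, k3] as OpenCV has them; the pictures are not rectified), "xyz" and "attitude" of the camera in the world. Camera axes: x right, y up, looking along -z (the intrinsics and any distortion apply to the point x, -y, -z); pixel columns grow to the right and rows downward; lengths in m; the calibration is good to about 2 mm. A picture is of the moment at which its call begins.
- workorder.close_job(): hands the job in, once; it reports no verdict.
The state is a dict: "time": time; "joint_positions": joint angles; "qd": joint speeds; "joint_torque": joint torques, N m; "position": TCP position; "tool_rot": TCP orientation; "ft_force": force on the tool from outside, world axes, zero at the start; "torque": the same for the moment, N m; "grip_width": opening from 0.0 (shut) to 1.0 (fully open).
Only numpy, scipy, OpenCV 4.12 (cv2) and the standard library are available. Lean on these libraries where they do the work, as an engineer would, in place of code of your own. Each camera call takes 0.05 s, during which the arm holds its last target.

## Task

Push the swivelling arm of the aiming stand round with a fingertip until its sighting tube points straight at the thin brass rod, and let it rest there; then press the button on top of the arm's hub fully down and let it go, leaving the arm aimed at the rod. Only push and press: do not grip or lift anything, do not shift the stand, and leave the rod and the other things on the table where they are.

Things in the scene. Friction and masses are not known exactly. Their poses are not given: they have to be found in the camera images.
- pivot (a point): Point on the arm's upright axis, 85 mm above the table, at half the height of the arm's bar. Its x axis points along the bar toward the sighting tube, z up. The bar is 16 mm wide, 20 mm high (75 to 95 mm above the table), free underneath; push it sideways 70 to 85 mm from the axis. Opposite it a short tail with a round steel weight (24 mm thick) reaches 70 mm from the axis.
- tube_front (a point): Front end of the arm: point 135 mm from the axis, 85 mm above the table, below the front of the sighting tube. The arm points from pivot to this point. The black tube (20 mm thick) lies on the bar from 89 to 135 mm from the axis, its top 120 mm above the table.
- sight_arm (a joint): Turn of the arm on the stand in rad, growing anticlockwise seen from above; 0 where it points along the stand's own -x (toward the robot when the stand is unturned). It turns either way to stops at -6.2 and 6.2, with light friction (about 0.05 N m: 0.6 N at 80 mm), and stays where it is left.
- fire_top (a point): Centre of the top of the round push button (black, 26 mm across) on the hub, on the arm's axis, 121 mm above the table and 10 mm above its grey housing (42 mm across). It goes straight down 6 mm against a spring (about 1.2 N to start, 4 N at full depth) and springs back.
- fire (a joint): How far the button is pressed in m: 0 out, 0.006 fully down.
- stand_centre (a point): Point on the axis of the aiming stand's foot, 10 mm above the table. The stand stands loose: a round dark steel foot with white ticks (114 mm across, 18 mm high), a 26 mm thick column up to 71 mm, then the swivelling arm's hub (46 mm across, 71 to 99 mm above the table) and the button on top. 0.95 kg without the arm.
- left_rail: The bar of the arm is two aluminium rails side by side; this is the one at the left (seen from hub to tube), 108 x 8 x 20 mm; origin at its middle, 72 mm from the axis. Pressing on both rails at once from both sides counts as gripping the bar.
- right_rail: The rail at the right of the bar, the same size.
- rod_mid (a point): The rod to aim at: a thin upright brass rod (8 mm) toward one end of a flat black foot (50 x 18 mm), 82 mm high in all; this point is on the rod's axis, 41 mm above the table. It stands 0.15 to 0.34 m from the arm's axis, at any one of four places to the left or the far side of the stand.
- magnet_post_mid (a point): Bystander: post with a round black foot and a round black top, 64 mm across, 94 mm high; its middle.
- holder_mid (a point): Bystander: black tubular post holder with a side screw, 25 x 32 x 99 mm; its middle.
- bottle_mid (a point): Bystander: brown dropper bottle, 35 mm across, 99 mm high; its middle.
- tape_mid (a point): Bystander: roll of black tape lying flat, 75 mm across, 19 mm high; its middle.
- box_mid (a point): Bystander: small black box, 50 x 60 x 30 mm; its middle.
- key_mid (a point): Bystander: hex key lying flat, 93 x 31 x 6 mm; its middle.
There are look-alikes about, which are no part of the job. Leave any red or turquoise look-alike of the part that bears rod_mid alone.

How it is judged:
On the way, in this order (a step that is already met when the one before it is completed fails the run):
1. the arm is aimed at the brass rod and at rest (x of rod_mid in the frame of pivot above 0.05 m and y of rod_mid in the frame of pivot between -0.015 and 0.015 m and velocity of joint sight_arm between -0.03 and 0.03 rad/s), for 0.3 s.
2. the button is pressed down while the arm is aimed (value of joint fire above 0.004 m and x of rod_mid in the frame of pivot above 0.05 m and y of rod_mid in the frame of pivot between -0.015 and 0.015 m), for 0.02 s.
At the end, for the whole second after the job is handed in: The line from the arm's axis along the bar passes within 15 mm of the brass rod's axis with the tube end toward the rod, the arm is at rest, the button is out again, the stand is within 20 mm of where it began and flat on the table, and the rod is within 15 mm of where it began (all of step 1 and value of joint fire below 0.002 m and distance of stand_centre from where it was at the start of the episode below 0.02 m and height (world z) of stand_centre below 0.014 m and distance of rod_mid from where it was at the start of the episode below 0.015 m); the robot touches nothing.
It fails at once if the bar is gripped: both rails pressed at once (contact force between the fingers and left_rail above 1.5 N and contact force between the fingers and right_rail above 1.5 N).
It fails at once if the stand is lifted, tipped or shifted by more than 20 mm (height (world z) of stand_centre above 0.016 m or angle between stand_centre's own z axis and vertical above 0.12 rad or distance of stand_centre from where it was at the start of the episode above 0.02 m).
It fails at once if the rod is moved more than 15 mm (distance of rod_mid from where it was at the start of the episode above 0.015 m).
It fails at once if a bystander is moved more than 20 mm (distance of any of magnet_post_mid, holder_mid, bottle_mid, tape_mid, box_mid, key_mid from where it was at the start of the episode above 0.02 m).
It also fails if it takes over 67 s, if anything falls off the work surface, if the arm or the gripper's body presses on something with over 40 N, if the wrist force passes 120 N, or if a joint passes its speed limit or range.

## Working session

There is one attempt and no reset: what is moved stays moved. The work goes in short steps, Python scripts to look and compute and a shell command to move; the robot and the scene stay as the last step left them, time stands still between calls to the robot, and variables do not carry over. Pictures are saved under pics/ and viewed, and the job is handed in when it is done.

```bash
ls; mkdir -p pics
python3 - <<'E'
from bench import telemetry, viewer
import cv2, pickle
print(telemetry.get_state())
for n in ["scene","top","wrist"]:
    im=viewer.get_image(n); pickle.dump(im,open(f"pics/{n}0.pkl","wb"))
    cv2.imwrite(f"pics/{n}0.png",im["pixels"][:,:,::-1])
    print(n,im["K"],im["dist_coeffs"],im["xyz"],im["attitude"])
E
```

```text
pics
{'time': 0.0, 'joint_positions': array([ 1.35711933,  0.32183319, -0.07007982,  1.45166249,  0.02261662,
        1.37080576, -0.05690473]), 'qd': array([ 0.00053113, -0.00141626, -0.00022472, -0.00032148, -0.0013082 ,
       -0.00067141,  0.00179517]), 'joint_torque': array([-1.03462600e-03, -4.91289318e+01, -4.04264303e-01, -3.12529850e+01,
       -6.37701130e-02,  4.36935062e-02,  1.88181325e-04]), 'position': array([ 0.14659576, -0.63268659,  0.22146115]), 'tool_rot': array([ 1.04092546,  1.30999926, -1.03908222]), 'ft_force': array([ 1.02260533, -1.16014051,  0.49460159]), 'torque': array([ 0.00878038,  0.04938674, -0.0280655 ]), 'grip_width': 1.0011993966344466}
scene [[455.14641887   0.         280.96473354]
 [  0.         455.14641887 212.7540558 ]
 [  0.           0.           1.        ]] [-0.06612831  0.          0.          0.          0.        ] [ 0.15076318 -0.27298921  0.62872688] [ 0.88677104 -0.31173302 -0.65666245]
top [[411.99307538   0.         280.1492685 ]
 [  0.         411.99307538 206.22885001]
 [  0.           0.           1.        ]] [-0.10584399  0.          0.          0.          0.        ] [0.53604184 0.23342483 0.94531285] [ 0.03792114 -0.05355177 -1.5548502 ]
wrist [[364.86945875   0.         280.76037582]
 [  0.         364.86945875 213.29091964]
 [  0.           0.           1.        ]] [-0.00924745  0.          0.          0.          0.        ] [ 0.22427021 -0.61496588  0.38268423] [-0.24660644  0.1975398  -1.33332614]
```

View pics/scene0.png

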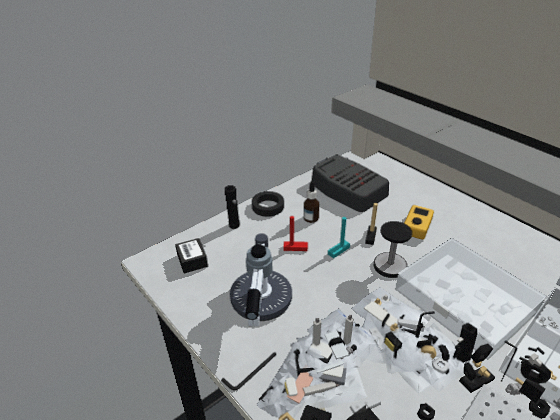

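View pics/top0.png

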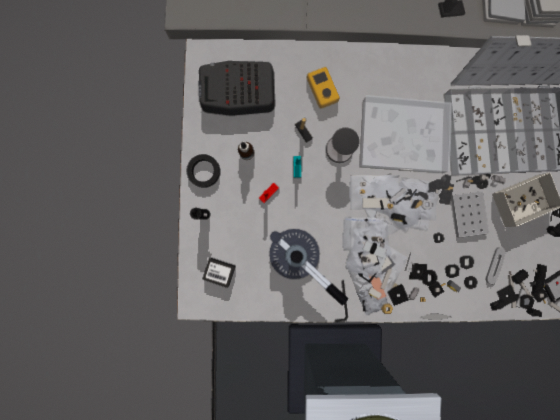

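```bash
cat > h.py <<'E'
import numpy as np, cv2, pickle
from scipy.spatial.transform import Rotation as R
def ray(im,u,v):
    p=cv2.undistortPoints(np.array([[[u,v]]],float),im["K"],np.array(im["dist_coeffs"]))[0,0]
    d=np.array([p[0],-p[1],-1.0]); return R.from_rotvec(im["attitude"]).apply(d)
def at_z(im,u,v,z):
    d=ray(im,u,v); c=np.array(im["xyz"]); return c+d*(z-c[2])/d[2]
def at_depth(im,u,v):
    return np.array(im["xyz"])+ray(im,u,v)*im["z_map"][int(round(v)),int(round(u))]
def proj(im,P):
    q=R.from_rotvec(im["attitude"]).inv().apply(np.atleast_2d(P)-np.array(im["xyz"])); q=q*[1,-1,-1]
    return cv2.projectPoints(q,np.zeros(3),np.zeros(3),im["K"],np.array(im["dist_coeffs"]))[0][:,0]
def cloud(im):
    H,W=im["z_map"].shape; v,u=np.mgrid[:H,:W]
    p=cv2.undistortPoints(np.stack([u,v],-1).reshape(-1,1,2).astype(float),im["K"],np.array(im["dist_coeffs"]))[:,0]
    d=np.c_[p[:,0],-p[:,1],-np.ones(len(p))]*im["z_map"].reshape(-1,1)
    return (R.from_rotvec(im["attitude"]).apply(d)+np.array(im["xyz"])).reshape(H,W,3)
def tri(a,ua,b,ub):
    A=[];B=[]
    M=np.zeros((3,3));y=np.zeros(3)
    for im,u in((a,ua),(b,ub)):
        d=ray(im,*u);d/=np.linalg.norm(d);P=np.eye(3)-np.outer(d,d);M+=P;y+=P@np.array(im["xyz"])
    return np.linalg.solve(M,y)
def crop(im,u0,v0,u1,v1,s,fn):
    cv2.imwrite(fn,cv2.resize(im["pixels"][v0:v1,u0:u1,::-1],None,fx=s,fy=s,interpolation=cv2.INTER_CUBIC))
E
python3 - <<'E'
from h import *
t=pickle.load(open("pics/top0.pkl","rb"));s=pickle.load(open("pics/scene0.pkl","rb"))
crop(t,255,105,355,315,3,"pics/c1.png"); crop(s,200,180,420,330,3.6,"pics/c2.png")
E
```

```text
(no output)
```

View pics/c1.png

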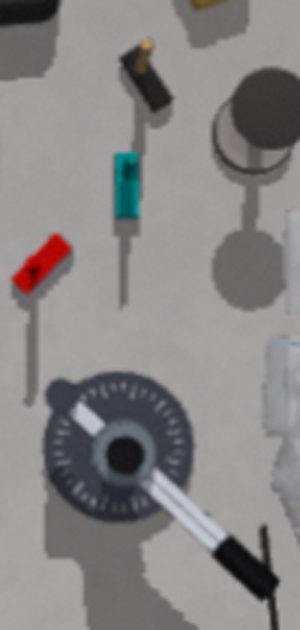

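View pics/c2.png

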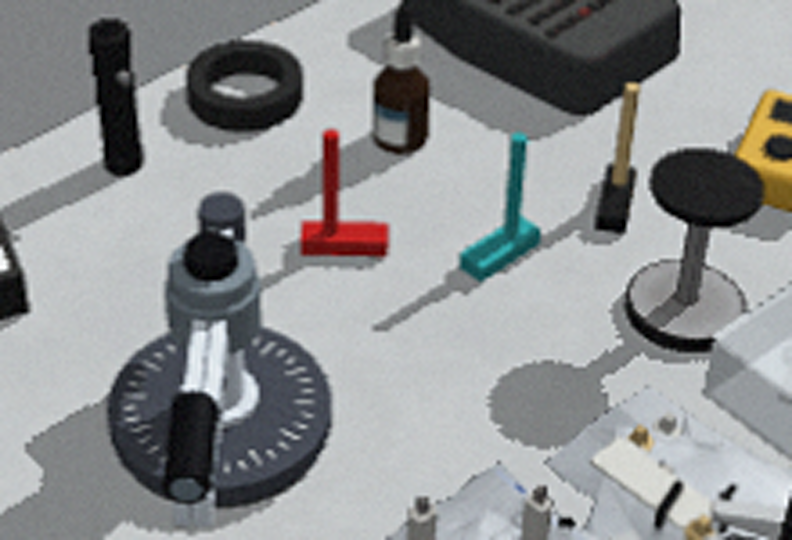

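View pics/wrist0.png

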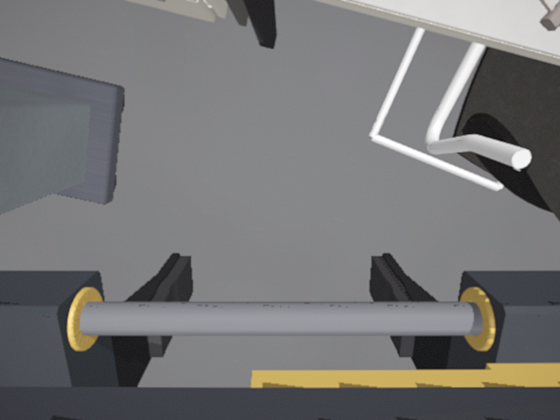

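The rod candidates in the scene view are red (292,225), turquoise (343,235) and brass on a black foot (374,222). The brass one fits. The crop confirms it, with top end near (376,204) and foot at (371,237). In the top view its tip is at about (304,119).

Run:
```python
from h import *
np.set_printoptions(precision=4,suppress=True)
t=pickle.load(open("pics/top0.pkl","rb"));s=pickle.load(open("pics/scene0.pkl","rb"))
print("rod top tri",tri(t,(255+146/3,105+43/3),s,(200+632/3.6,180+86/3.6)), "top z80",at_z(t,255+146/3,105+43/3,.081),"scene",at_z(s,200+632/3.6,180+86/3.6,.081))
print("rod base scene",at_z(s,200+622/3.6,180+183/3.6,.012),"top",at_z(t,255+141/3,105+68/3,.012))
print("button tri",tri(t,(255+125/3,105+455/3),s,(200+211/3.6,180+256/3.6)),at_z(t,255+125/3,105+455/3,.121),at_z(s,200+211/3.6,180+256/3.6,.121))
print("foot", at_z(t,255+119/3,105+446/3,.018))
print("tube front top",at_z(t,255+265/3,105+587/3,.11), "weight",at_z(t,255+62/3,105+394/3,.09))
for n,im in(("t",t),("s",s)):
    C=cloud(im); a=C.reshape(-1,3)
    m=(a[:,2]>.108)&(a[:,2]<.123)&(np.hypot(a[:,0]-.42,a[:,1]-.2)<.25)
    col=im["pixels"].reshape(-1,3)
    print(n,m.sum(),a[m].mean(0))
    b=col.astype(int); br=(b[:,0]-b[:,2]>40)&(a[:,2]>.02)&(a[:,2]<.09)&(b[:,0]<230)&(a[:,0]>.55)&(a[:,0]<.85)&(a[:,1]>.1)&(a[:,1]<.32)
    print("brass",br.sum(),a[br][:, :].mean(0) if br.any() else 0)
    for nm,lo,hi in(("hub/butt",.113,.125),("bar",.088,.098),("foot",.012,.021)):
        m=(a[:,2]>lo)&(a[:,2]<hi)&(np.hypot(a[:,0]-.42,a[:,1]-.2)<.2)
        print(nm,m.sum(),a[m].mean(0),a[m].min(0),a[m].max(0))
```

```text
rod top tri [0.7737 0.1774 0.0825] top z80 [0.7737 0.1777 0.081 ] scene [0.7759 0.1783 0.081 ]
rod base scene [0.7753 0.1754 0.012 ] top [0.7729 0.1769 0.012 ]
button tri [0.4842 0.1905 0.1163] [0.484  0.1911 0.121 ] [0.4816 0.1859 0.121 ]
foot [0.4842 0.1904 0.018 ]
tube front top [0.3955 0.0947 0.11  ] weight [0.5235 0.2336 0.09  ]
t 544 [0.4524 0.1565 0.1152]
brass 224 [0.8101 0.1416 0.0335]
hub/butt 333 [0.4392 0.1421 0.1184] [0.3895 0.0883 0.1131] [0.4953 0.2063 0.1238]
bar 420 [0.4757 0.1813 0.094 ] [0.4186 0.0364 0.088 ] [0.5325 0.2453 0.098 ]
foot 2060 [0.4737 0.1452 0.0168] [0.3606 0.0005 0.012 ] [0.6135 0.3802 0.021 ]
s 712 [0.4436 0.1455 0.1161]
brass 315 [0.7497 0.1773 0.0422]
hub/butt 478 [0.4344 0.1354 0.1186] [0.3889 0.0858 0.1131] [0.4959 0.2052 0.1238]
bar 416 [0.4739 0.1762 0.0945] [0.3951 0.0359 0.088 ] [0.5347 0.247  0.098 ]
foot 2647 [0.4584 0.1317 0.0172] [0.3547 0.0003 0.012 ] [0.6127 0.3946 0.021 ]
```

Run:
```python
from h import *
from bench import telemetry
np.set_printoptions(precision=3,suppress=True,linewidth=150)
st=telemetry.get_state(); print(R.from_rotvec(st["tool_rot"]).as_matrix())
t=pickle.load(open("pics/top0.pkl","rb"));s=pickle.load(open("pics/scene0.pkl","rb"))
a=np.vstack([cloud(t).reshape(-1,3),cloud(s).reshape(-1,3)])
a=a[(a[:,2]>-.1)]
print("rows x .15.. step .05; cols y .45..-.65")
for x in np.arange(.15,1.0,.05):
    print("%.2f"%x,[int(1000*max(a[(abs(a[:,0]-x)<.025)&(abs(a[:,1]-y)<.025)][:,2],default=-.999)) for y in np.arange(.45,-.7,-.05)])
# brass
for n,im in(("t",t),("s",s)):
  for nm,p in(("post",(.7,.09)),):
    C=cloud(im).reshape(-1,3);m=(C[:,2]>.085)&(C[:,2]<.1)&(np.hypot(C[:,0]-.70,C[:,1]-.09)<.08);print(C[m].mean(0),m.sum())
```

```text
[[-0.     0.974  0.226]
 [ 0.001  0.226 -0.974]
 [-1.    -0.    -0.001]]
rows x .15.. step .05; cols y .45..-.65
0.15 [-999, -999, -999, -999, -999, -999, 2, 3, 4, 4, 3, 3, 2, -999, 628, -999, -999, -999, -999, -999, -999, -999, -999]
0.20 [-999, -999, -999, -999, -999, -999, -999, -999, -999, -999, -999, -999, -999, -999, -999, -999, -999, -999, -999, -999, -999, -999, -999]
0.25 [-999, -999, -999, -999, -999, -999, -999, -999, -999, -999, -999, -999, -999, -999, -999, -999, -999, -999, -999, -999, -999, -999, -999]
0.30 [-999, -999, -999, -999, -999, -999, -999, -999, -999, -999, -999, -999, -999, -999, -999, -999, -999, -999, -999, -999, -999, -999, -999]
0.35 [285, 3, 4, 4, 5, 3, 5, 8, 15, 17, 14, 5, 3, 4, 32, 35, 33, 36, 22, -999, -999, -999, -999]
0.40 [311, 31, 33, 3, 4, 4, 121, 122, 23, 26, 17, 18, 23, 24, 13, 34, 34, 39, 21, -999, -999, -999, -999]
0.45 [419, 34, 33, 28, 21, 123, 120, 120, 88, 33, 23, 18, 20, 15, 12, 34, 34, 29, 16, -999, -999, -999, -999]
0.50 [3, 4, 3, 4, 99, 123, 113, 10, 89, 84, 21, 14, 14, 14, 3, 13, 5, 4, 4, -999, -999, -999, -999]
0.55 [261, 101, 4, 4
[... 303 characters left out ...]
2, 21, 99, 5, 84, 4, 96, 95, 47, 48, 48, 47, 44, 43, 43, 44, 53, 40, -999, -999, -999, -999]
0.75 [386, 4, 4, 51, 4, 84, 83, 96, 96, 47, 48, 48, 47, 43, 39, 39, 39, 40, 34, -999, -999, -999, -999]
0.80 [4, 52, 49, 47, 44, 84, 82, 4, 48, 47, 47, 47, 47, 39, 40, 40, 39, 39, 30, -999, -999, -999, -999]
0.85 [4, 52, 51, 49, 45, 3, 35, 35, 46, 46, 47, 46, 65, 63, 46, 42, 39, 41, 19, -999, -999, -999, -999]
0.90 [181, 180, 181, 182, 181, 181, 182, 180, 182, 181, 181, 181, 244, 252, 251, 245, 205, 133, 64, 0, -999, -999, -999]
0.95 [347, 182, 183, 182, 184, 183, 183, 183, 183, 183, 182, 228, 189, 209, 250, 250, 219, -999, -999, -999, -999, -999, -999]
[0.727 0.091 0.092] 600
[0.724 0.087 0.093] 561
```

```bash
python3 -m creep '[{"fingers":0,"x":-0.5,"y":0.7,"z":-0.4,"twist":0},{"fingers":0,"x":-0.5,"y":1.4,"z":-0.8,"twist":0},{"fingers":0,"x":-0.5,"y":2.1,"z":-1.2,"twist":0},{"fingers":0,"x":-0.5,"y":2.8,"z":-1.6,"twist":0},{"fingers":0,"x":-0.5,"y":3.5,"z":-2.0,"twist":0},{"fingers":0,"x":-0.5,"y":4.2,"z":-2.4,"twist":0},{"fingers":0,"x":-0.5,"y":4.9,"z":-2.8,"twist":0},{"fingers":0,"x":-0.5,"y":5.6,"z":-3.2,"twist":0},{"fingers":0,"x":-0.5,"y":6.3,"z":-3.6,"twist":0},{"fingers":0,"x":-0.5,"y":7,"z":-4,"twist":0},{"fingers":0,"x":-0.5,"y":7.7,"z":-4.4,"twist":0},{"fingers":0,"x":-0.5,"y":8.4,"z":-4.8,"twist":0},{"fingers":0,"x":-0.5,"y":9.1,"z":-5.2,"twist":0},{"fingers":0,"x":-0.5,"y":9.8,"z":-5.6,"twist":0},{"fingers":0,"x":-0.5,"y":10.4,"z":-6.1,"twist":0},{"fingers":0,"x":-0.5,"y":10.4,"z":-6.1,"twist":0}]'
python3 - <<'E'
from bench import telemetry;print(telemetry.get_state())
E
```

```text
time: 1.48
position: [0.5018, -0.2935, 0.2424]
tool_rot: [1.036, 1.314, -1.027]
ft_force: [0.6, 2.2, 0.8]
grip_width: 0.009
{'time': 1.4833, 'joint_positions': array([ 0.83474519,  0.18887653, -0.39769769,  1.58728877,  0.06893246,
        1.37990312, -0.90157883]), 'qd': array([ 0.04251876, -0.01137176,  0.06100826,  0.00736893,  0.04034144,
        0.01172758,  0.07243747]), 'joint_torque': array([  3.25527906, -38.13513279,   1.27240665, -31.28805757,
         0.68589594,  -0.08229263,  -0.57697948]), 'position': array([ 0.50175041, -0.29352949,  0.2424056 ]), 'tool_rot': array([ 1.03578372,  1.31352613, -1.02732675]), 'ft_force': array([0.64351815, 2.16420472, 0.76426057]), 'torque': array([ 0.14598941, -0.05249006, -0.0207446 ]), 'grip_width': 0.00880561514010678}
```

```bash
python3 -m creep '[{"fingers":0,"x":0,"y":0.02,"z":-0.8,"twist":0},{"fingers":0,"x":0,"y":0.04,"z":-1.6,"twist":0},{"fingers":0,"x":0,"y":0.06,"z":-2.4,"twist":0},{"fingers":0,"x":0,"y":0.08,"z":-3.2,"twist":0},{"fingers":0,"x":0,"y":0.1,"z":-4,"twist":0},{"fingers":0,"x":0,"y":0.12,"z":-4.8,"twist":0},{"fingers":0,"x":0,"y":0.14,"z":-5.6,"twist":0},{"fingers":0,"x":0,"y":0.16,"z":-6.4,"twist":0},{"fingers":0,"x":0,"y":0.18,"z":-7.2,"twist":0},{"fingers":0,"x":0,"y":0.2,"z":-8,"twist":0},{"fingers":0,"x":0,"y":0.22,"z":-8.8,"twist":0},{"fingers":0,"x":0,"y":0.24,"z":-9.6,"twist":0},{"fingers":0,"x":0,"y":0.25,"z":-10.4,"twist":0},{"fingers":0,"x":0,"y":0.27,"z":-11.2,"twist":0},{"fingers":0,"x":0,"y":0.27,"z":-11.7,"twist":0},{"fingers":0,"x":0,"y":0.27,"z":-11.7,"twist":0},{"fingers":0,"x":0,"y":0.27,"z":-11.7,"twist":0}]'
python3 - <<'E'
from h import *
from bench import telemetry,viewer
st=telemetry.get_state();print(st["joint_positions"],st["position"],R.from_rotvec(st["tool_rot"]).as_matrix().round(3))
for n in("scene","wrist","top"):
    im=viewer.get_image(n);pickle.dump(im,open(f"pics/{n}1.pkl","wb"));cv2.imwrite(f"pics/{n}1.png",im["pixels"][:,:,::-1])
E
```

```text
time: 2.9
position: [0.4014, 0.1574, 0.2425]
tool_rot: [1.037, 1.309, -1.038]
ft_force: [-0.4, -1.5, -0.6]
grip_width: 0.004
[ 0.52044784 -0.19561479 -0.83289726  1.89900114 -0.14596956  1.37721747
 -1.61481288] [0.40135511 0.15735138 0.24248508] [[ 0.     0.974  0.229]
 [-0.001  0.229 -0.974]
 [-1.     0.     0.001]]
```

View pics/scene1.png

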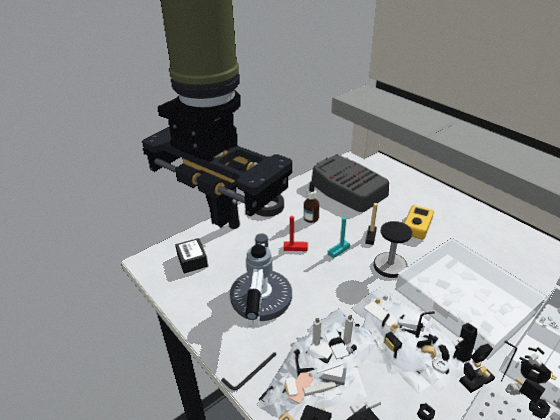

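View pics/wrist1.png

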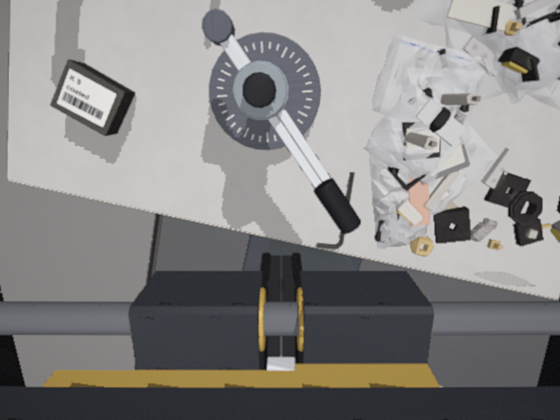

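Run:
```python
from h import *
np.set_printoptions(precision=4,suppress=True)
w=pickle.load(open("pics/wrist1.pkl","rb"));s=pickle.load(open("pics/scene1.pkl","rb"));t=pickle.load(open("pics/top0.pkl","rb"))
print("button",at_z(w,260,90,.121),"tube front",at_z(w,346,222,.11),"weight",at_z(w,217,25,.085))
print("tri w-top button",tri(w,(260,90),t,(296.7,256.7)))
P=np.array([[.4014,.1574,.2425]]);print(proj(w,P),proj(s,P))
```

```text
button [0.4851 0.1908 0.121 ] tube front [0.398  0.0983 0.11  ] weight [0.5259 0.2363 0.085 ]
tri w-top button [0.4846 0.1909 0.1244]
[[277.9475 274.6324]] [[221.6229 221.4502]]
```

```bash
python3 -m creep '[{"fingers":0,"x":0.4,"y":0.17,"z":-0.13,"twist":0},{"fingers":0,"x":0.9,"y":0.17,"z":-0.13,"twist":0},{"fingers":0,"x":1.4,"y":0.17,"z":-0.13,"twist":0},{"fingers":0,"x":1.9,"y":0.17,"z":-0.13,"twist":0},{"fingers":0,"x":2.4,"y":0.17,"z":-0.13,"twist":0},{"fingers":0,"x":2.9,"y":0.17,"z":-0.13,"twist":0},{"fingers":0,"x":3.3,"y":0.17,"z":-0.13,"twist":0},{"fingers":0,"x":3.7,"y":0.17,"z":-0.13,"twist":0},{"fingers":0,"x":4,"y":0.17,"z":-0.13,"twist":0},{"fingers":0,"x":4,"y":0.17,"z":-0.13,"twist":0},{"fingers":0,"x":4,"y":0.17,"z":-0.13,"twist":0}]'
python3 - <<'E'
from h import *
from bench import telemetry,viewer
st=telemetry.get_state();print(st["joint_positions"],st["position"],R.from_rotvec(st["tool_rot"]).as_matrix().round(3))
for n in("scene","wrist"):
    im=viewer.get_image(n);pickle.dump(im,open(f"pics/{n}2.pkl","wb"))
    cv2.imwrite(f"pics/{n}2.png",im["pixels"][:,:,::-1])
E
```

```text
time: 3.97
position: [0.407, 0.1623, 0.0821]
tool_rot: [1.04, 1.309, -1.042]
ft_force: [0.6, 0.2, -0.1]
grip_width: 0.005
[ 0.49353611  0.04201203 -0.93445555  2.09062069  0.03836992  1.02803576
 -1.80513797] [0.40696293 0.16233146 0.08208005] [[-0.002  0.975  0.224]
 [ 0.     0.224 -0.975]
 [-1.    -0.002 -0.001]]
```

View pics/scene2.png

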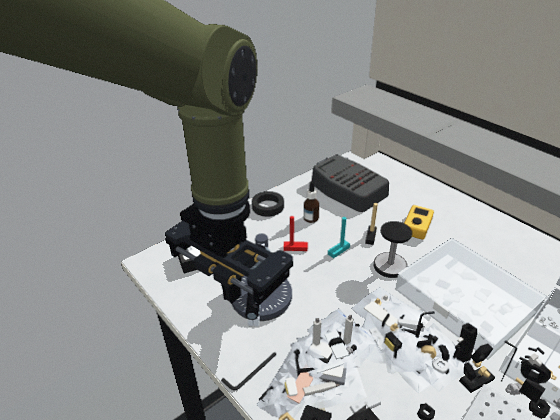

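View pics/wrist2.png

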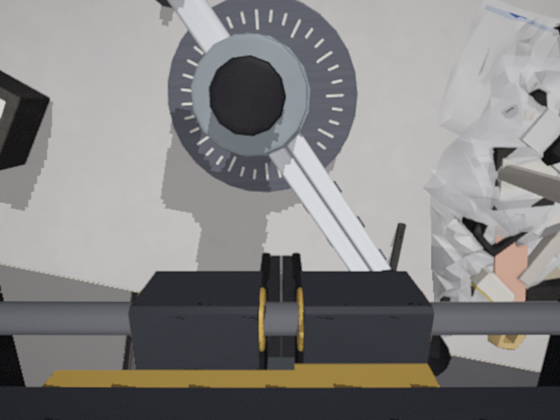

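```bash
cat > path.py <<'E'
from h import *
from bench import telemetry
import sys
np.set_printoptions(precision=2,suppress=True)
def path(ths,b=.012,rr=.072,piv=(.4845,.1908)):
    st=telemetry.get_state();M=R.from_rotvec(st["tool_rot"]).as_matrix();ty,tz=M[:2,1],M[:2,2]
    for th in ths:
        r=np.radians(th);e=np.array([np.cos(r),np.sin(r)]);n=np.array([-e[1],e[0]])
        h=.008+.0095*abs(n@ty)+b*abs(n@tz)
        p=np.array(piv)+rr*e-h*n; d=p-st["position"][:2]
        print(th,p.round(4),"y %.2f z %.2f"%(d@ty/.04,d@tz/.04))
if __name__=="__main__": path(np.arange(*map(float,sys.argv[1:4])))
E
python3 path.py -138 -10 6
```

```text
-138.0 [0.42 0.16] y 0.17 z 0.12
-132.0 [0.42 0.15] y 0.21 z 0.31
-126.0 [0.42 0.15] y 0.28 z 0.50
-120.0 [0.43 0.14] y 0.37 z 0.68
-114.0 [0.43 0.13] y 0.48 z 0.85
-108.0 [0.44 0.13] y 0.62 z 1.01
-102.0 [0.45 0.12] y 0.77 z 1.16
-96.0 [0.46 0.12] y 0.94 z 1.29
-90.0 [0.46 0.12] y 1.13 z 1.40
-84.0 [0.47 0.12] y 1.33 z 1.48
-78.0 [0.48 0.12] y 1.55 z 1.55
-72.0 [0.49 0.12] y 1.72 z 1.59
-66.0 [0.5  0.12] y 1.88 z 1.61
-60.0 [0.5  0.12] y 2.06 z 1.63
-54.0 [0.51 0.12] y 2.23 z 1.62
-48.0 [0.52 0.12] y 2.41 z 1.60
-42.0 [0.52 0.13] y 2.59 z 1.55
-36.0 [0.53 0.13] y 2.77 z 1.49
-30.0 [0.54 0.13] y 2.94 z 1.41
-24.0 [0.54 0.14] y 3.11 z 1.30
-18.0 [0.55 0.15] y 3.27 z 1.18
-12.0 [0.55 0.15] y 3.41 z 1.03
```

```bash
python3 -m creep '[{"fingers":0,"x":0,"y":0.1,"z":0.06,"twist":0},{"fingers":0,"x":0,"y":0.17,"z":0.12,"twist":0},{"fingers":0,"x":0,"y":0.19,"z":0.21,"twist":0},{"fingers":0,"x":0,"y":0.21,"z":0.31,"twist":0},{"fingers":0,"x":0,"y":0.24,"z":0.4,"twist":0},{"fingers":0,"x":0,"y":0.28,"z":0.5,"twist":0},{"fingers":0,"x":0,"y":0.32,"z":0.59,"twist":0},{"fingers":0,"x":0,"y":0.37,"z":0.68,"twist":0},{"fingers":0,"x":0,"y":0.42,"z":0.77,"twist":0},{"fingers":0,"x":0,"y":0.48,"z":0.85,"twist":0},{"fingers":0,"x":0,"y":0.55,"z":0.93,"twist":0},{"fingers":0,"x":0,"y":0.62,"z":1.01,"twist":0},{"fingers":0,"x":0,"y":0.69,"z":1.09,"twist":0},{"fingers":0,"x":0,"y":0.77,"z":1.16,"twist":0},{"fingers":0,"x":0,"y":0.85,"z":1.23,"twist":0},{"fingers":0,"x":0,"y":0.94,"z":1.29,"twist":0},{"fingers":0,"x":0,"y":1.03,"z":1.35,"twist":0},{"fingers":0,"x":0,"y":1.13,"z":1.4,"twist":0},{"fingers":0,"x":0,"y":1.13,"z":1.4,"twist":0}]'
python3 - <<'E'
from h import *
from bench import telemetry,viewer
for n in("wrist",):
    im=viewer.get_image(n);pickle.dump(im,open(f"pics/{n}3.pkl","wb"))
    cv2.imwrite(f"pics/{n}3.png",im["pixels"][:,:,::-1])
E
python3 path.py -96 2 6
```

```text
time: 5.65
position: [0.4649, 0.1186, 0.0826]
tool_rot: [1.041, 1.308, -1.04]
ft_force: [0.2, -0.3, -0.3]
grip_width: 0.004
-96.0 [0.46 0.12] y -0.19 z -0.11
-90.0 [0.46 0.12] y 0.00 z 0.00
-84.0 [0.47 0.12] y 0.20 z 0.09
-78.0 [0.48 0.12] y 0.42 z 0.15
-72.0 [0.49 0.12] y 0.59 z 0.19
-66.0 [0.5  0.12] y 0.76 z 0.22
-60.0 [0.5  0.12] y 0.93 z 0.23
-54.0 [0.51 0.12] y 1.10 z 0.23
-48.0 [0.52 0.12] y 1.28 z 0.20
-42.0 [0.52 0.13] y 1.46 z 0.16
-36.0 [0.53 0.13] y 1.64 z 0.10
-30.0 [0.54 0.13] y 1.81 z 0.01
-24.0 [0.54 0.14] y 1.98 z -0.09
-18.0 [0.55 0.15] y 2.14 z -0.22
-12.0 [0.55 0.15] y 2.28 z -0.36
-6.0 [0.55 0.16] y 2.41 z -0.52
0.0 [0.56 0.17] y 2.52 z -0.70
```

View pics/wrist3.png

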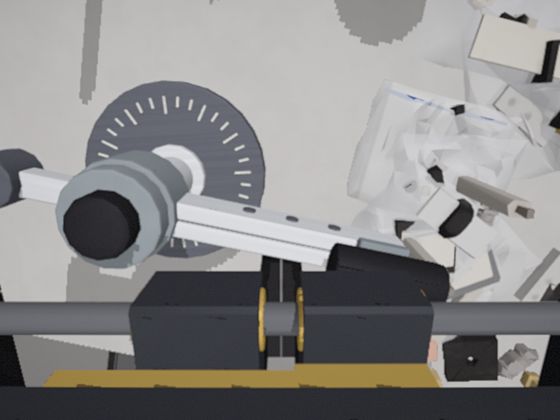

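```bash
python3 -m creep '[{"fingers":0,"x":0,"y":0.1,"z":0.05,"twist":0},{"fingers":0,"x":0,"y":0.2,"z":0.09,"twist":0},{"fingers":0,"x":0,"y":0.31,"z":0.12,"twist":0},{"fingers":0,"x":0,"y":0.42,"z":0.15,"twist":0},{"fingers":0,"x":0,"y":0.5,"z":0.17,"twist":0},{"fingers":0,"x":0,"y":0.59,"z":0.19,"twist":0},{"fingers":0,"x":0,"y":0.67,"z":0.21,"twist":0},{"fingers":0,"x":0,"y":0.76,"z":0.22,"twist":0},{"fingers":0,"x":0,"y":0.84,"z":0.23,"twist":0},{"fingers":0,"x":0,"y":0.93,"z":0.23,"twist":0},{"fingers":0,"x":0,"y":1.01,"z":0.23,"twist":0},{"fingers":0,"x":0,"y":1.1,"z":0.23,"twist":0},{"fingers":0,"x":0,"y":1.19,"z":0.22,"twist":0},{"fingers":0,"x":0,"y":1.28,"z":0.2,"twist":0},{"fingers":0,"x":0,"y":1.37,"z":0.18,"twist":0},{"fingers":0,"x":0,"y":1.46,"z":0.16,"twist":0},{"fingers":0,"x":0,"y":1.55,"z":0.13,"twist":0},{"fingers":0,"x":0,"y":1.64,"z":0.1,"twist":0},{"fingers":0,"x":0,"y":1.64,"z":0.1,"twist":0}]'
python3 - <<'E'
from h import *
from bench import telemetry,viewer
for n in("wrist","top","scene"):
    im=viewer.get_image(n);pickle.dump(im,open(f"pics/{n}4.pkl","wb"))
    cv2.imwrite(f"pics/{n}4.png",im["pixels"][:,:,::-1])
E
python3 path.py -36 6 3
```

```text
time: 7.28
position: [0.5295, 0.1305, 0.0826]
tool_rot: [1.04, 1.308, -1.039]
ft_force: [0.3, -0.2, -0.5]
grip_width: 0.002
-36.0 [0.53 0.13] y 0.01 z 0.01
-33.0 [0.53 0.13] y 0.09 z -0.03
-30.0 [0.54 0.13] y 0.18 z -0.08
-27.0 [0.54 0.14] y 0.26 z -0.13
-24.0 [0.54 0.14] y 0.35 z -0.18
-21.0 [0.54 0.14] y 0.43 z -0.24
-18.0 [0.55 0.15] y 0.50 z -0.30
-15.0 [0.55 0.15] y 0.58 z -0.37
-12.0 [0.55 0.15] y 0.65 z -0.45
-9.0 [0.55 0.16] y 0.72 z -0.53
-6.0 [0.55 0.16] y 0.78 z -0.61
-3.0 [0.56 0.16] y 0.84 z -0.70
0.0 [0.56 0.17] y 0.89 z -0.79
3.0 [0.56 0.17] y 0.94 z -0.89
```

View pics/wrist4.png

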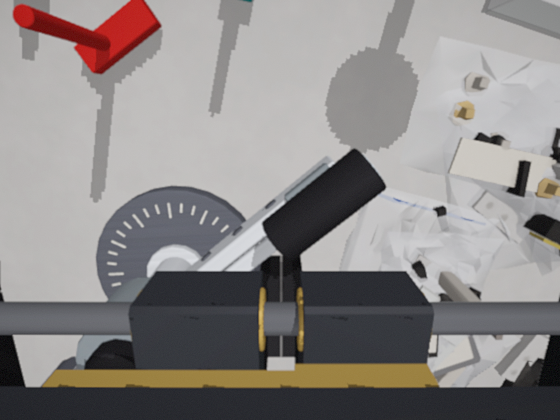

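View pics/scene4.png

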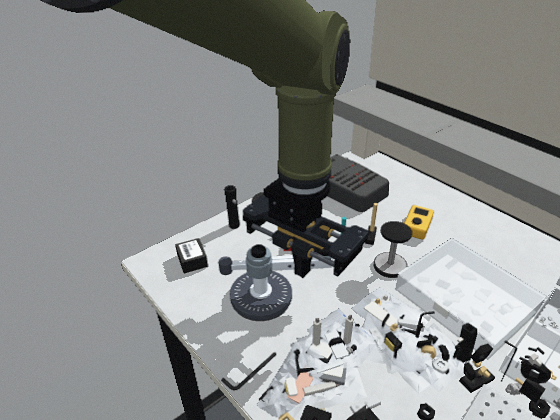

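```bash
python3 -m creep '[{"fingers":0,"x":0,"y":0.09,"z":-0.03,"twist":0},{"fingers":0,"x":0,"y":0.18,"z":-0.08,"twist":0},{"fingers":0,"x":0,"y":0.26,"z":-0.13,"twist":0},{"fingers":0,"x":0,"y":0.35,"z":-0.18,"twist":0},{"fingers":0,"x":0,"y":0.43,"z":-0.24,"twist":0},{"fingers":0,"x":0,"y":0.5,"z":-0.3,"twist":0},{"fingers":0,"x":0,"y":0.54,"z":-0.34,"twist":0},{"fingers":0,"x":0,"y":0.58,"z":-0.37,"twist":0},{"fingers":0,"x":0,"y":0.6,"z":-0.4,"twist":0},{"fingers":0,"x":0,"y":0.6,"z":-0.4,"twist":0}]'
python3 - <<'E'
from h import *
from bench import telemetry,viewer
for n in("wrist","top","scene"):
    im=viewer.get_image(n);pickle.dump(im,open(f"pics/{n}5.pkl","wb"))
    cv2.imwrite(f"pics/{n}5.png",im["pixels"][:,:,::-1])
E
python3 path.py -15 6 3
```

```text
time: 8.27
position: [0.5486, 0.1513, 0.0825]
tool_rot: [1.04, 1.308, -1.039]
ft_force: [0.3, 0.3, -0.1]
grip_width: 0.004
-15.0 [0.55 0.15] y -0.02 z 0.02
-12.0 [0.55 0.15] y 0.05 z -0.05
-9.0 [0.55 0.16] y 0.12 z -0.13
-6.0 [0.55 0.16] y 0.18 z -0.21
-3.0 [0.56 0.16] y 0.24 z -0.30
0.0 [0.56 0.17] y 0.29 z -0.39
3.0 [0.56 0.17] y 0.34 z -0.49
```

View pics/wrist5.png

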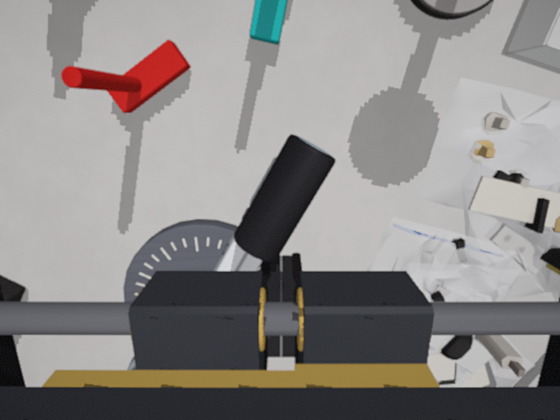

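View pics/top5.png

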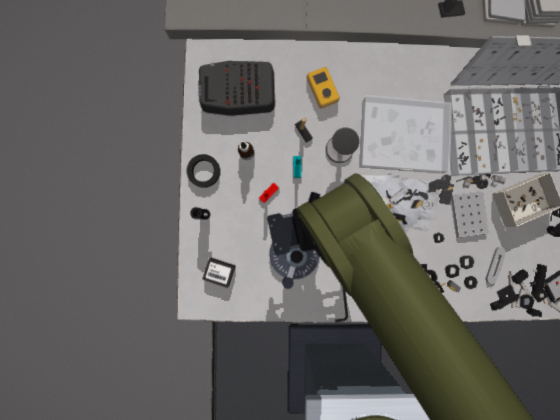

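```bash
cat > ang.py <<'E'
from h import *
import sys
def ang(n,btn,rod=(.7745,.177)):
    # tube fit via wrist cloud: points z .112-.123, r 85-137
    w=pickle.load(open(f"pics/wrist{n}.pkl","rb"));P=np.array(btn)
    for nm in("wrist","top","scene"):
        im=pickle.load(open(f"pics/{nm}{n}.pkl","rb"));a=cloud(im);col=im["pixels"].astype(int).sum(2)
        r=np.hypot(a[...,0]-P[0],a[...,1]-P[1])
        m=(a[...,2]>.112)&(a[...,2]<.124)&(r>.087)&(r<.137)&(col<180)
        if m.sum()<20: print(nm,"few",m.sum());continue
        q=a[m][:,:2]; q=q[abs(q[:,0]-np.median(q[:,0]))<.05]; c=q.mean(0);u,s,v=np.linalg.svd(q-c)
        d=c-P; v=v[0]*np.sign(v[0]@d)
        print(nm,m.sum(),c,"from pivot",np.degrees(np.arctan2(d[1],d[0])),"pca",np.degrees(np.arctan2(v[1],v[0])))
    d=np.array(rod)-P;print("target",np.degrees(np.arctan2(d[1],d[0])))
if __name__=="__main__": ang(sys.argv[1],(.4845,.1908))
E
python3 ang.py 5
python3 - <<'E'
from h import *
t=pickle.load(open("pics/top5.pkl","rb"));w=pickle.load(open("pics/wrist5.pkl","rb"))
crop(t,265,180,345,300,5,"pics/c5.png")
f=at_z(w,312,150,.11)[:2];b=at_z(w,256,248,.11)[:2];print(f,b,np.degrees(np.arctan2(*(f-b)[::-1])))
E
```

```text
wrist 5929 [0.59382015 0.16107901] from pivot -15.209448991563857 pca -14.562339020822828
top 70 [0.60416407 0.1580434 ] from pivot -15.309004439909533 pca -43.52538165990415
scene few 15
target -2.7244336132747726
[0.61293109 0.15454579] [0.57083344 0.16648168] -15.829548833485376
```

View pics/c5.png

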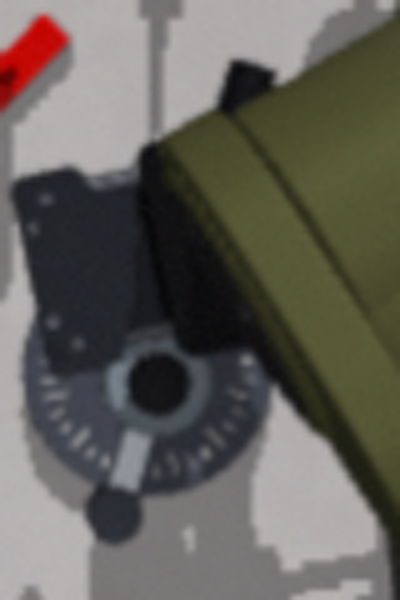

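```bash
python3 -m creep '[{"fingers":0,"x":0,"y":0.04,"z":-0.04,"twist":0},{"fingers":0,"x":0,"y":0.08,"z":-0.08,"twist":0},{"fingers":0,"x":0,"y":0.12,"z":-0.13,"twist":0},{"fingers":0,"x":0,"y":0.15,"z":-0.17,"twist":0},{"fingers":0,"x":0,"y":0.18,"z":-0.21,"twist":0},{"fingers":0,"x":0,"y":0.21,"z":-0.25,"twist":0},{"fingers":0,"x":0,"y":0.23,"z":-0.28,"twist":0},{"fingers":0,"x":0,"y":0.24,"z":-0.3,"twist":0},{"fingers":0,"x":0,"y":0.24,"z":-0.3,"twist":0},{"fingers":0,"x":0,"y":0.24,"z":-0.3,"twist":0}]'
python3 - <<'E'
from h import *
from bench import telemetry,viewer
for n in("wrist","top","scene"):
    im=viewer.get_image(n);pickle.dump(im,open(f"pics/{n}6.pkl","wb"))
    cv2.imwrite(f"pics/{n}6.png",im["pixels"][:,:,::-1])
E
python3 path.py -6 3 1.5; python3 ang.py 6
```

```text
time: 9.25
position: [0.5553, 0.165, 0.0826]
tool_rot: [1.04, 1.308, -1.039]
ft_force: [-0.4, 0.0, -1.2]
grip_width: 0.006
-6.0 [0.55 0.16] y -0.06 z 0.09
-4.5 [0.55 0.16] y -0.03 z 0.04
-3.0 [0.56 0.16] y -0.00 z 0.00
-1.5 [0.56 0.17] y 0.03 z -0.05
0.0 [0.56 0.17] y 0.05 z -0.09
1.5 [0.56 0.17] y 0.08 z -0.14
wrist 5966 [0.59773771 0.18133524] from pivot -4.777856159906519 pca -3.245307938229021
top 41 [0.61142316 0.18160051] from pivot -4.145591579111285 pca -61.30248469378231
scene few 4
target -2.7244336132747726
```

View pics/wrist6.png

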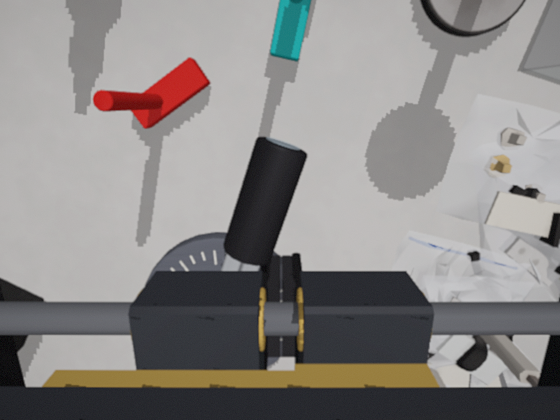

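View pics/scene6.png

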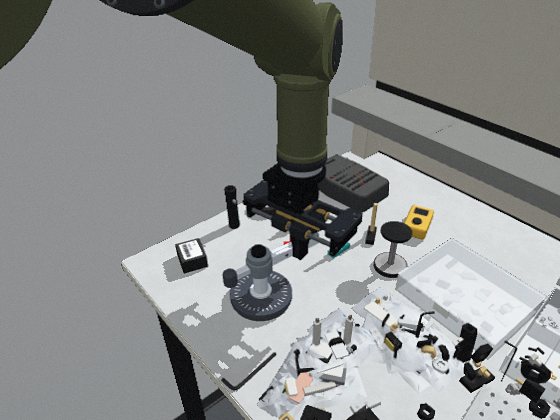

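```bash
python3 -m creep '[{"fingers":0,"x":0,"y":0.01,"z":-0.02,"twist":0},{"fingers":0,"x":0,"y":0.03,"z":-0.04,"twist":0},{"fingers":0,"x":0,"y":0.03,"z":-0.04,"twist":0},{"fingers":0,"x":0,"y":0.03,"z":0.1,"twist":0},{"fingers":0,"x":0,"y":0,"z":0.4,"twist":0},{"fingers":0,"x":-0.5,"y":0,"z":0.7,"twist":0},{"fingers":0,"x":-1.2,"y":0,"z":0.7,"twist":0},{"fingers":0,"x":-2,"y":0,"z":0.7,"twist":0},{"fingers":0,"x":-2.8,"y":-0.5,"z":0.7,"twist":0},{"fingers":0,"x":-3.4,"y":-1.2,"z":0.7,"twist":0},{"fingers":0,"x":-3.4,"y":-2,"z":0.7,"twist":0},{"fingers":0,"x":-3.4,"y":-2.6,"z":0.7,"twist":0},{"fingers":0,"x":-3.4,"y":-2.6,"z":0.7,"twist":0},{"fingers":0,"x":-3.4,"y":-2.6,"z":0.7,"twist":0}]'
python3 - <<'E'
from h import *
from bench import telemetry,viewer
for n in("wrist","top","scene"):
    im=viewer.get_image(n);pickle.dump(im,open(f"pics/{n}7.pkl","wb"))
    cv2.imwrite(f"pics/{n}7.png",im["pixels"][:,:,::-1])
E
python3 ang.py 7
```

```text
time: 10.57
position: [0.4601, 0.1124, 0.2191]
tool_rot: [1.04, 1.304, -1.042]
ft_force: [1.2, 0.0, 0.7]
grip_width: 0.007
wrist 818 [0.58262073 0.18277329] from pivot -4.676636224181302 pca -29.751885131072576
top 185 [0.59497102 0.18361102] from pivot -3.7233141504273877 pca -4.446708494371202
scene 110 [0.58615761 0.17985022] from pivot -6.147761816280476 pca -13.086637717143443
target -2.7244336132747726
```

View pics/wrist7.png

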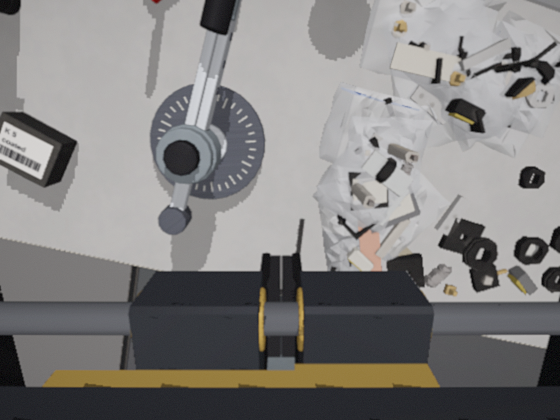

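View pics/top7.png

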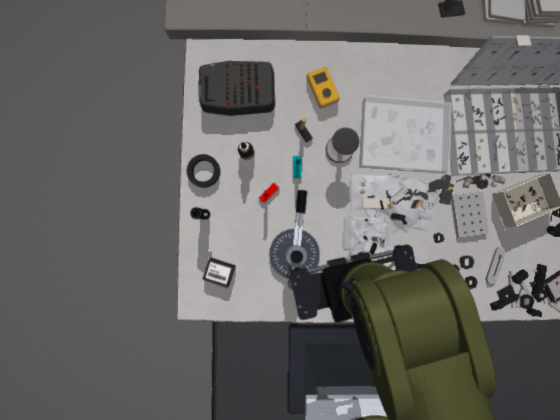

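View pics/scene7.png

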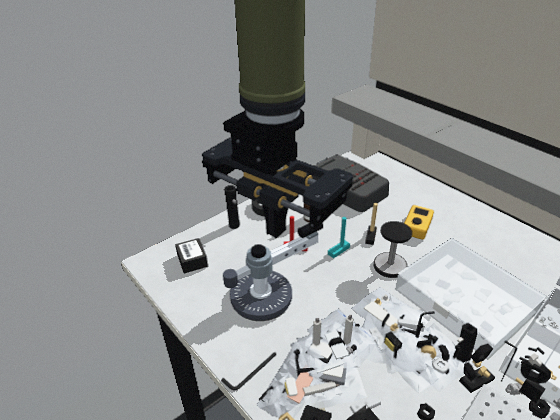

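Run:
```python
from h import *
t=pickle.load(open("pics/top7.pkl","rb"));w=pickle.load(open("pics/wrist7.pkl","rb"))
crop(t,265,110,345,280,4.5,"pics/c7t.png");crop(w,130,0,280,250,3,"pics/c7w.png")
```

```text
(no output)
```

View pics/c7t.png

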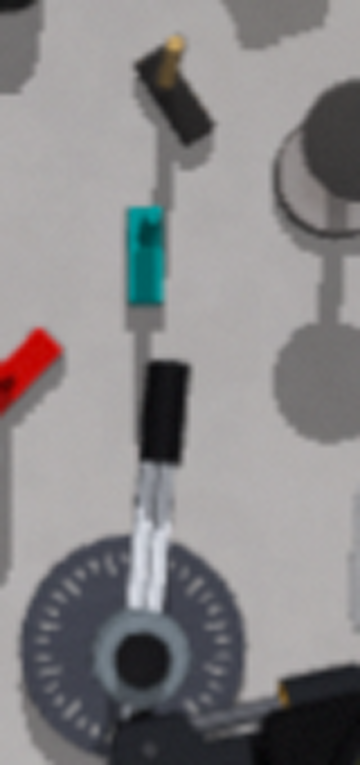

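View pics/c7w.png

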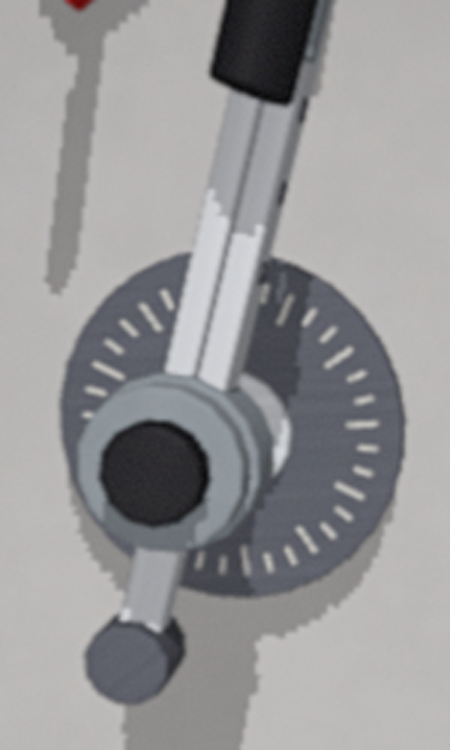

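Run:
```python
from h import *
np.set_printoptions(precision=4,suppress=True)
t=pickle.load(open("pics/top7.pkl","rb"));w=pickle.load(open("pics/wrist7.pkl","rb"))
T=lambda u,v,z:at_z(t,265+u/4.5-.4,110+v/4.5-.4,z)[:2]
W=lambda u,v,z:at_z(w,130+u/3-.33,v/3-.33,z)[:2]
A=lambda a,b:np.degrees(np.arctan2(*(b-a)[::-1]))
bt=T(142,661,.121);f=T(169,363,.118);b=T(160,460,.118);g=T(148,610,.095)
print("top",bt,f,b,"ang btn-front",A(bt,f),"tube",A(b,f),"gap",A(g,T(156,463,.095)))
rt=T(176,43,.082);rb=T(166,84,.012);print("rod",rt,rb,"target",A(bt,rt),A(bt,rb))
wb=W(154,473,.121);print("wrist",wb,"gap",A(W(203,382,.095),W(260,101,.095)),"btn-gapend",A(wb,W(260,101,.095)), "btn-gapnear",A(wb,W(203,382,.095)),"weight-btn",A(W(127,668,.095),wb))
```

```text
top [0.4844 0.1921] [0.6174 0.1816] [0.5738 0.1851] ang btn-front -4.516496142372157 tube -4.6020875847865845 gap -2.3706934047066
rod [0.7738 0.1777] [0.7714 0.1781] target -2.862611911307588 -2.805021477171524
wrist [0.4865 0.1906] gap -2.328621554093554 btn-gapend -3.5640245460984614 btn-gapnear -7.584357065453889 weight-btn -5.163691790276881
```

```bash
python3 -m creep '[{"fingers":0,"x":0,"y":0.3,"z":-0.5,"twist":0},{"fingers":0,"x":0,"y":0.6,"z":-1,"twist":0},{"fingers":0,"x":0,"y":0.9,"z":-1.5,"twist":0},{"fingers":0,"x":0,"y":1.04,"z":-1.78,"twist":0},{"fingers":0,"x":0,"y":1.04,"z":-1.78,"twist":0},{"fingers":0,"x":0,"y":1.04,"z":-1.78,"twist":0},{"fingers":0,"x":0,"y":1.04,"z":-1.78,"twist":0}]'
python3 - <<'E'
from h import *
from bench import telemetry,viewer
for n in("wrist","top","scene"):
    im=viewer.get_image(n);pickle.dump(im,open(f"pics/{n}8.pkl","wb"))
    cv2.imwrite(f"pics/{n}8.png",im["pixels"][:,:,::-1])
E
python3 ang.py 8
```

```text
time: 11.3
position: [0.4848, 0.192, 0.2179]
tool_rot: [1.04, 1.309, -1.041]
ft_force: [0.2, -0.2, 0.4]
grip_width: 0.005
wrist 1942 [0.59675813 0.18405467] from pivot -3.4386356750177733 pca -4.523403430345572
top 184 [0.59524874 0.18351175] from pivot -3.765141549070524 pca -3.591401276238347
scene 196 [0.59377424 0.1799175 ] from pivot -5.687273179323097 pca -5.645448585158621
target -2.7244336132747726
```

View pics/wrist8.png

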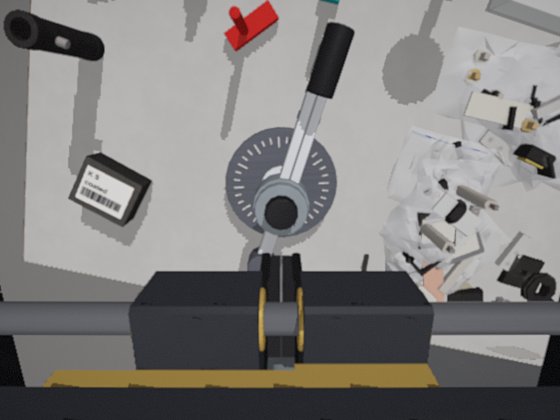

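Run:
```python
from h import *
w=pickle.load(open("pics/wrist8.pkl","rb"))
crop(w,215,10,375,245,2.5,"pics/c8.png")
```

```text
(no output)
```

View pics/c8.png

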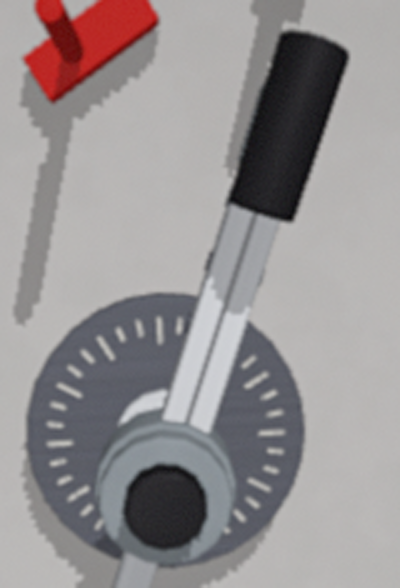

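Run:
```python
from h import *
from scipy.optimize import least_squares
np.set_printoptions(precision=4,suppress=True)
w=pickle.load(open("pics/wrist8.pkl","rb"));t=pickle.load(open("pics/top7.pkl","rb"))
def fit(im,btn,gap,tubeF,tubeB,nm):
    # btn z.121, gap far point r=.089 z .095, gap near r=.026; tube front/back top centre r .135/.089 z .120 (silhouette centre ~ .11)
    def res(p):
        e=np.array([np.cos(p[2]),np.sin(p[2])]);P=np.array(p[:2])
        pts=np.array([[*P,.121],[*(P+.06*e),.095],[*(P+.089*e),.11],[*(P+.135*e),.11]])
        q=proj(im,pts); e2=proj(im,[[*(P+.02*e),.095],[*(P+.1*e),.095]])
        d=e2[1]-e2[0];d/=np.linalg.norm(d);nn=np.array([-d[1],d[0]])
        r=list(q[0]-btn)+[(np.array(g)-e2[0])@nn for g in gap]
        e3=q[3]-q[2];e3/=np.linalg.norm(e3);n3=np.array([-e3[1],e3[0]])
        r+=[(np.array(x)-q[2])@n3 for x in (tubeF,tubeB)]
        return r
    s=least_squares(res,[.4845,.191,np.radians(-4)])
    print(nm,s.x[:2],np.degrees(s.x[2]),"res",s.fun)
c=lambda u,v:(215+u/2.5-.3,10+v/2.5-.3)
fit(w,c(165,507),[c(254,215),c(190,425)],c(315,45),c(261,211),"wrist")
T=lambda u,v:(265+u/4.5-.4,110+v/4.5-.4)
fit(t,T(142,661),[T(156,465),T(148,610)],T(168,364),T(160,460),"top")
```

```text
wrist [0.487  0.1918] -4.421970390097747 res [ 0.9241  0.3031 -0.3102  1.3417 -0.0349  0.0631]
top [0.4843 0.1913] -4.110187593170813 res [ 0.4302  0.0364 -0.3196  0.6332  0.0561  0.0733]
```

```bash
python3 -m creep '[{"fingers":0,"x":0,"y":0.5,"z":0.5,"twist":0},{"fingers":0,"x":0,"y":1,"z":1,"twist":0},{"fingers":0,"x":0,"y":1.48,"z":1.48,"twist":0},{"fingers":0,"x":0.3,"y":1.48,"z":1.48,"twist":0},{"fingers":0,"x":0.9,"y":1.48,"z":1.48,"twist":0},{"fingers":0,"x":1.5,"y":1.48,"z":1.48,"twist":0},{"fingers":0,"x":2.1,"y":1.48,"z":1.48,"twist":0},{"fingers":0,"x":2.7,"y":1.48,"z":1.48,"twist":0},{"fingers":0,"x":3.2,"y":1.48,"z":1.48,"twist":0},{"fingers":0,"x":3.38,"y":1.48,"z":1.48,"twist":0},{"fingers":0,"x":3.38,"y":1.48,"z":1.48,"twist":0},{"fingers":0,"x":3.38,"y":1.48,"z":1.48,"twist":0}]'
python3 - <<'E'
from h import *
from bench import telemetry
st=telemetry.get_state();M=R.from_rotvec(st["tool_rot"]).as_matrix()
print(M.T@(np.array([.5562,.1687,.0825])-st["position"])/.04)
E
```

```text
time: 12.45
position: [0.5559, 0.1482, 0.0839]
tool_rot: [1.04, 1.308, -1.04]
ft_force: [-0.4, -0.9, 0.9]
grip_width: 0.009
[ 0.0357367   0.1224853  -0.49671593]
```

```bash
python3 -m creep '[{"fingers":0,"x":0,"y":0.08,"z":-0.3,"twist":0},{"fingers":0,"x":0,"y":0.1,"z":-0.4,"twist":0},{"fingers":0,"x":0,"y":0.11,"z":-0.44,"twist":0},{"fingers":0,"x":0,"y":0.12,"z":-0.47,"twist":0},{"fingers":0,"x":0,"y":0.12,"z":-0.5,"twist":0},{"fingers":0,"x":0,"y":0.12,"z":-0.5,"twist":0},{"fingers":0,"x":0,"y":0.12,"z":-0.5,"twist":0}]'
python3 -m creep '[{"fingers":0,"x":0,"y":-0.02,"z":0.1,"twist":0},{"fingers":0,"x":0,"y":-0.07,"z":0.3,"twist":0},{"fingers":0,"x":0,"y":-0.12,"z":0.5,"twist":0},{"fingers":0,"x":-0.5,"y":-0.12,"z":0.6,"twist":0},{"fingers":0,"x":-1.2,"y":-0.12,"z":0.6,"twist":0},{"fingers":0,"x":-2,"y":-0.12,"z":0.6,"twist":0},{"fingers":0,"x":-2.8,"y":-0.5,"z":0.4,"twist":0},{"fingers":0,"x":-3.4,"y":-1,"z":0.1,"twist":0},{"fingers":0,"x":-3.4,"y":-1.6,"z":-0.5,"twist":0},{"fingers":0,"x":-3.4,"y":-1.6,"z":-1,"twist":0},{"fingers":0,"x":-3.4,"y":-1.6,"z":-1,"twist":0},{"fingers":0,"x":-3.4,"y":-1.6,"z":-1,"twist":0}]'
python3 - <<'E'
from h import *
from bench import telemetry,viewer
for n in("wrist","top","scene"):
    im=viewer.get_image(n);pickle.dump(im,open(f"pics/{n}9.pkl","wb"))
    cv2.imwrite(f"pics/{n}9.png",im["pixels"][:,:,::-1])
    if n=="wrist": crop(im,215,10,375,245,2.5,"pics/c9.png")
    if n=="top": crop(im,265,110,345,280,4.5,"pics/c9t.png")
E
python3 ang.py 9
```

```text
time: 13.03
position: [0.5557, 0.1691, 0.0833]
tool_rot: [1.04, 1.308, -1.04]
ft_force: [-0.9, 0.4, 0.4]
grip_width: 0.004
time: 14.03
position: [0.4842, 0.1933, 0.2196]
tool_rot: [1.038, 1.307, -1.039]
ft_force: [0.1, -0.8, 0.5]
grip_width: 0.002
wrist 1908 [0.59692901 0.18780688] from pivot -1.5249878785023703 pca -2.534590209689517
top 185 [0.59535706 0.18740939] from pivot -1.751870573701679 pca -0.8631494188515497
scene 190 [0.59399554 0.18351721] from pivot -3.805264469599963 pca -3.228808028509776
target -2.7244336132747726
```

View pics/c9.png

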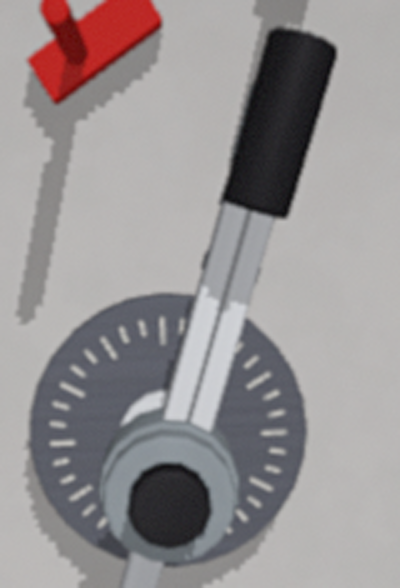

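View pics/c9t.png

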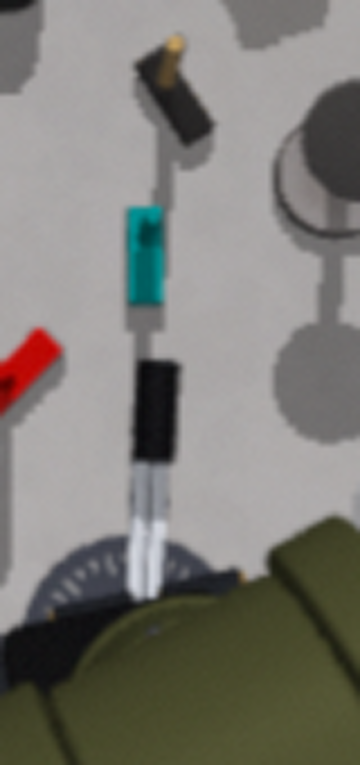

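```bash
python3 -m creep '[{"fingers":0,"x":0.5,"y":0.02,"z":0.05,"twist":0},{"fingers":0,"x":1,"y":0.02,"z":0.05,"twist":0},{"fingers":0,"x":1.5,"y":0.02,"z":0.05,"twist":0},{"fingers":0,"x":2,"y":0.02,"z":0.05,"twist":0},{"fingers":0,"x":2.3,"y":0.02,"z":0.05,"twist":0},{"fingers":0,"x":2.3,"y":0.02,"z":0.05,"twist":0},{"fingers":0,"x":2.3,"y":0.02,"z":0.05,"twist":0}]'
python3 - <<'E'
from h import *
from bench import telemetry,viewer
for n in("wrist","scene"):
    im=viewer.get_image(n)
    crop(im,*((180,150,380,320) if n=="wrist" else (200,180,340,330)),4,f"pics/c10{n}.png")
print(telemetry.get_state()["position"])
E
```

```text
time: 14.77
position: [0.4856, 0.1913, 0.127]
tool_rot: [1.04, 1.31, -1.041]
ft_force: [0.7, -0.4, 0.2]
grip_width: 0.008
[0.48654208 0.19199507 0.1283831 ]
```

View pics/c10scene.png

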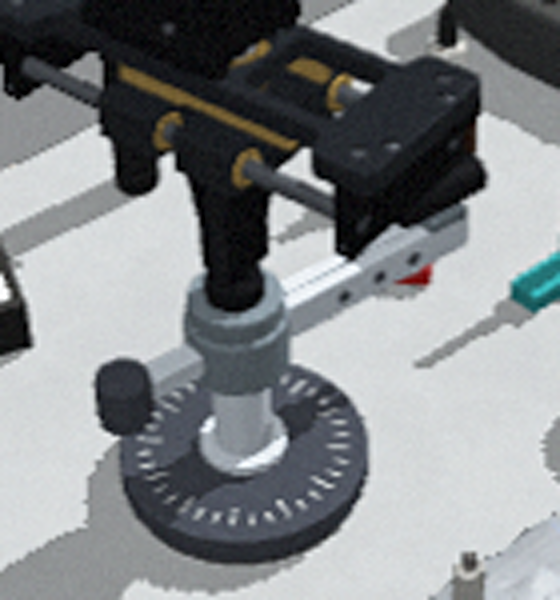

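View pics/c10wrist.png

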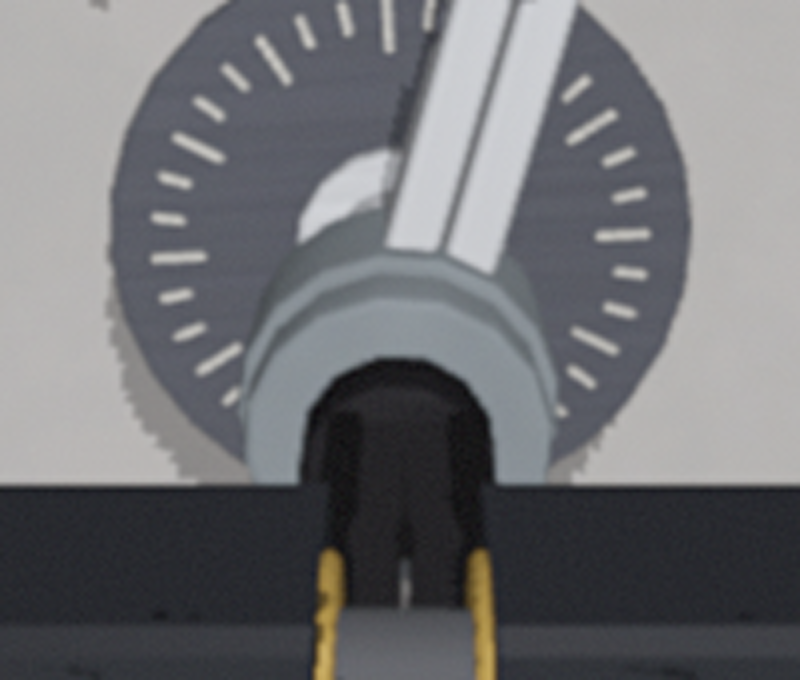

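```bash
python3 -m creep '[{"fingers":0,"x":0.08,"y":0,"z":0,"twist":0},{"fingers":0,"x":0.14,"y":0,"z":0,"twist":0},{"fingers":0,"x":0.2,"y":0,"z":0,"twist":0},{"fingers":0,"x":0.26,"y":0,"z":0,"twist":0},{"fingers":0,"x":0.3,"y":0,"z":0,"twist":0},{"fingers":0,"x":0.34,"y":0,"z":0,"twist":0},{"fingers":0,"x":0.34,"y":0,"z":0,"twist":0},{"fingers":0,"x":0.34,"y":0,"z":0,"twist":0}]'
```

```text
time: 15.53
position: [0.4863, 0.192, 0.1152]
tool_rot: [1.04, 1.307, -1.039]
ft_force: [-1.9, -1.7, 11.8]
grip_width: 0.007
```

```bash
python3 -m creep '[{"fingers":0,"x":-0.1,"y":0,"z":0,"twist":0},{"fingers":0,"x":-0.3,"y":0,"z":0,"twist":0},{"fingers":0,"x":-0.8,"y":0,"z":0,"twist":0},{"fingers":0,"x":-1.5,"y":0,"z":0,"twist":0},{"fingers":0,"x":-2.2,"y":0,"z":0,"twist":0},{"fingers":0,"x":-2.6,"y":0,"z":0,"twist":0},{"fingers":0,"x":-2.6,"y":0,"z":0,"twist":0},{"fingers":0,"x":-2.6,"y":0,"z":0,"twist":0}]'
python3 - <<'E'
from h import *
from bench import telemetry,viewer
for n in("wrist","top","scene"):
    im=viewer.get_image(n);pickle.dump(im,open(f"pics/{n}11.pkl","wb"))
    cv2.imwrite(f"pics/{n}11.png",im["pixels"][:,:,::-1])
    if n=="wrist": crop(im,215,10,375,245,2.5,"pics/c11.png")
E
python3 ang.py 11; python3 ang.py 9
```

```text
time: 16.2
position: [0.4857, 0.1918, 0.2182]
tool_rot: [1.04, 1.307, -1.039]
ft_force: [-0.5, 0.2, -1.0]
grip_width: 0.008
wrist 1931 [0.59700369 0.1877881 ] from pivot -1.53353373997293 pca -2.6345472932148466
top 184 [0.59532467 0.18730769] from pivot -1.8049081338838542 pca -1.2739972935323742
scene 190 [0.59355543 0.18370366] from pivot -3.723039953597377 pca -3.101965543553169
target -2.7244336132747726
wrist 1908 [0.59692901 0.18780688] from pivot -1.5249878785023703 pca -2.534590209689517
top 185 [0.59535706 0.18740939] from pivot -1.751870573701679 pca -0.8631494188515497
scene 190 [0.59399554 0.18351721] from pivot -3.805264469599963 pca -3.228808028509776
target -2.7244336132747726
```

View pics/c11.png

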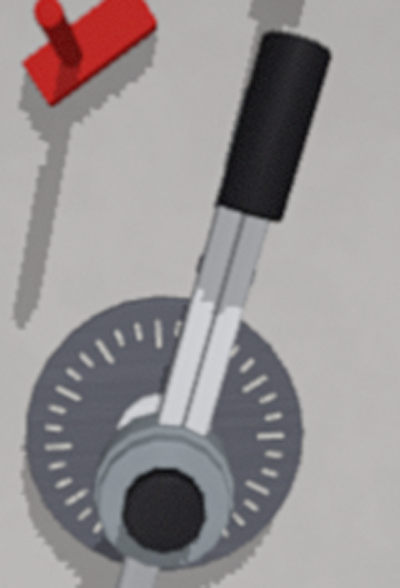

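View pics/scene11.png

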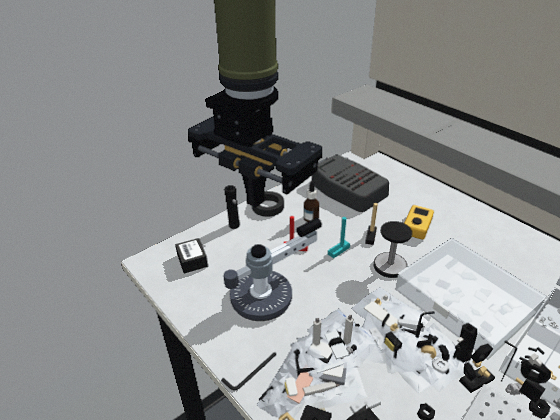

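Run:
```python
from bench import workorder
print(workorder.close_job())
```

```text
the job is handed in; nothing more can be done
None
```

I pushed the arm anticlockwise about 130° with the closed fingertips, nudged it about 2° more after a check, and pressed the button. I then backed off and handed the job in at about 16 s.

- **Aim:** the brass rod lies at about -2.7° to -2.9° from the stand's axis. My final estimates of the arm's angle disagree, from about -1.5° (wrist view) to -3.7° (scene view). That is at most about 6 mm off at the rod, inside the 15 mm allowed. The angle did not measurably change when the button was pressed.
- **Button:** the tip stopped at a height of 115 mm with about 12 N on it. That matches full depth, since the spring takes only 4 N there. In the last picture the button looks out again; I did not measure its height.
- **Stand and other things:** the stand, the rod and the other things look unmoved in the last scene picture, which I checked by eye only. The robot was about 10 cm above the button, touching nothing.

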